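Open a jar carrier's gate and hold it wide

ROBOT

A 6-joint arm with a two-finger parallel gripper is mounted at the origin on the work surface. World frame = base frame: x ahead of the robot, y to its left, z up, the work surface at z = 0. Lengths are in m, angles in rad, forces in N, time in s.
With the tool pointing down it reaches from about 0.35 to 0.875 m from the base axis. Payload 15.5 kg.
Tool frame: the origin (TCP) lies midway between the tips of the shut fingers; the grasp point (between the pads) lies behind it (bot.grasp_offset is the z of the grasp point in the tool frame, in m); z points along the fingers, y is the direction in which the jaws open and shut (so a half turn about z gives the same grasp; the last joint's range is limited). The gripper opens to 85 mm and grips with 20 to 120 N. Pads are 22 mm wide; open, the fingers measure 114 mm over their backs; the gripper's body (76 mm by 85 mm) begins 54 mm behind the grasp point. The pads swing forward as they close: fully open they stand 13 mm farther back than shut.
Start: joints at [-1.363, 0.494, 1.345, -0, 1.302, -0.096], TCP at [0.187, -0.596, 0.231] pointing down, gripper open.
Joint ranges: [-2.91, 2.91], [-0.82, 2.16], [0.22, 2.67], [-1.22, 4.37], [0.12, 2.79], [-3.08, 3.08]. Speed limits (rad/s): [1.89, 1.89, 2.57, 3.01, 3.01, 3.01].

INTERFACE

Orientations are given as a unit quaternion [w, x, y, z].
In Python, from bench import bot gives the robot as it stands. Calls block until the motion is done:
- bot.move_pose(position, orientation): joint-space move of the TCP to a pose.
- bot.move_linear(position, ori=None, rate=0.15, guard=None): straight line of the TCP; ori=None keeps the orientation; rate is the mean speed in m/s. With guard (N) it stops when the force on the tool has changed by that much, and returns True; else False.
- bot.move_joints(angles): joint-space move.
- bot.set_gripper(opening): finger opening in m; the grip force is fixed at half the most; returns when the fingers have stopped.
- bot.wait(seconds).
- bot.solve_ik(position, orientation): joint angles nearest the present ones, or None.
- bot.state(): the state.
- bot.camera(name): name is "scene" or "top" or "wrist"; returns the picture (384x512x3 uint8, red, green, blue); there is no depth.
- bot.calibration(name): a dict with "K" (3x3 intrinsics, pixels), "k1" (the pictures are not rectified: a ray, as slopes to the right and down, at radius r is drawn at 1 + k1 r^2 times it, then the intrinsics apply), "position" and "attitude" of the camera in the world; the wrist camera has in their place "T_tool_cam" (4x4, takes a point from camera to tool coordinates, whose origin is the TCP and whose axes are the flange's). Camera axes: x right, y down, z forward; pixel columns grow to the right and rows downward; lengths in m; the calibration is good to about 2 mm. A picture is of the moment at which its call begins: read the wrist's pose just before it. calibration takes no time and is no camera call.
A pose or a line that the arm cannot do raises bot.Unreachable and nothing moves.
- bot.close_job(): hands the job in, once; it reports no verdict.
The state is a dict: "t": time; "joint_positions": joint angles; "qvel": joint speeds; "effort": joint torques, N m; "tool_pos": TCP position; "tcp_rot": TCP orientation; "contact_force": force on the tool from outside, world axes, zero at the start; "torque": the same for the moment, N m; "width": finger opening in m.
Only numpy, scipy, OpenCV 4.12 (cv2) and the standard library are available. Lean on these libraries where they do the work, as an engineer would, in place of code of your own. Each camera call takes 0.05 s, during which the arm holds its last target.

TASK

Get the jar carrier on the lab bench ready for unloading: lay the loose square bar across the carrier's two slotted seats, over the jars, and let go of it; then release the round-headed catch first and the square-headed catch second (on each, the sliding tab squeezes in towards the fixed post and stays in). Then take the gate by its upright pull post, swing it out past its detent until it is wide open, nearly square to the carrier's front, and finish there still holding the post, because the gate springs back when let go; leave the jars and the other things on the bench undisturbed.

Things in the scene. Friction and masses are not known exactly. Their poses are not given: they have to be found in the camera images.
- carrier: Fixed grey jar carrier: open tray 250 (x) x 165 (y) mm, three jars inside (tops 91 mm above the bench). Origin on the bench, centred along x, 79 mm in from the back edge. x runs along the gate from the hinge end (nearer the robot) to the free end, +y from the gate (front, y = -85 mm) to the back wall, z up. A flat rail bearing both catches: y = -75 to -35 mm, top 100 mm high.
- seat_near (a point): Middle of the floor of the U-shaped steel seat, open upward, on the carrier's hinge-end wall: x = -122, y = +20 mm of the carrier, 104 mm above the bench. The slot is 26 mm wide in y, its two cheeks rise to 128 mm, and it is 16 mm thick in x.
- seat_far (a point): The same for the seat on the opposite end wall, at x = +122, y = +20 mm of the carrier.
- bar: Loose plain aluminium bar, 280 x 16 x 16 mm, about 190 g, lying on the bench; origin at the centre of its underside, x along its length. It belongs in the two seats, along the carrier's x, its middle midway between them.
- bar_mid (a point): Centre of the bar. With the bar in its seats it is at x = 0, y = +20 mm of the carrier and 112 mm above the bench.
- catch_round: Steel catch with two upright round pins (tops 166 mm above the bench) on the carrier's rail; origin under the middle of its base plate, 100 mm above the bench; axes as the carrier's. Sliding tab: 16 mm diameter, centre x = -14 mm. Fixed post: 12 mm diameter, centre x = +16 mm. The catches sit at x = -70 and +20 mm, y = -55 mm of the carrier; which is where changes from start to start.
- catch_square: The other catch, with square heads: the same heights, frame and motion, but tab and post are blocks 28 mm wide in y: the sliding tab 14 mm thick (x = -22 to -8 mm), the fixed post 10 mm thick (x = +12 to +22 mm).
- round_tab (a joint): Slide of the round tab in m, towards the catch's +x: 0 latched, 0.014 fully in at its stop; the gate is free beyond about 0.007. About 4 N friction; stays where left. Tab and post measure 44 mm over their outer faces latched, 30 mm fully in, then centred at x = +7 mm of the catch. A thin hook arm, top 122 mm above the bench, runs from the tab to the gate: keep fingertips above it.
- square_tab (a joint): The same for the square-headed tab (same travel, friction, outer measures and hook arm).
- gate (a joint): Gate angle in rad about its upright hinge: 0 closed, growing as it swings out (clockwise seen from above, towards the carrier's -y), stop at 1.65. A sprung detent resists between about 0.3 and 0.55 (up to 5 to 10 N at the post); a closing spring pulls with 0.3 to 3 N there throughout, so that the gate, let go, swings back to about 0.75. Wide open is about 1.45.
- gate_hinge (a point): Point on the gate's upright hinge axis, at the height of the gate's top edge (93 mm above the bench), at x = -115, y = -85 mm of the carrier; its frame turns with the gate, x along the gate towards its free end.
- pull_post: Upright round steel post on the gate's top edge near its free end, 16 mm diameter, 210 mm from the hinge axis, 93 to 165 mm above the bench; origin at its foot on its axis, z up. It is a sleeve that turns easily about its own axis. Can be pinched from above. The gate panel below is 6 mm thick, lower edge 13 mm above the bench, end 223 mm from the hinge.
- jar0: Bystander: amber jar with white cap, 52 mm diameter, 85 mm tall, standing in the carrier; origin under its base.
- jar1: Bystander: another such jar in the carrier.
- jar2: Bystander: the third such jar in the carrier.
- reagent: Bystander: amber bottle, 60 mm diameter, 130 mm tall, on the bench; origin under its base.
- tip_box: Bystander: blue box with clear cover, 85 x 120 x 80 mm, on the bench; origin under its base.
- beaker: Bystander: glass beaker, 70 mm diameter, 85 mm tall, on the bench; origin under its base.
- timer: Bystander: flat grey timer, 60 x 70 x 22 mm, on the bench; origin under its base.

How it is judged:
By the outcome, as a careful person would: the job done as asked, in the order asked, and still so for the second after the job is handed in, while the arm keeps its last pose, push and grip.
It also fails if it takes over 59 s, if anything falls off the work surface, if the arm or the gripper's body presses on something with over 40 N, if the wrist force passes 120 N, or if a joint passes its speed limit or range.

## Working session

There is one attempt and no reset: what is moved stays moved. The work goes in short steps, each a Python script; the robot and the scene stay as the last script left them, time stands still between calls to the robot, and variables do not carry over. Pictures are saved under pics/ and viewed, and the job is handed in when it is done.

```bash
ls; mkdir -p pics; python3 - <<'E'
from bench import bot
import cv2,numpy as np
for n in ["scene","top","wrist"]:
    im=bot.camera(n); cv2.imwrite(f"pics/{n}0.png",im[:,:,::-1])
    c=bot.calibration(n); print(n,{k:np.round(v,4).tolist() for k,v in c.items()})
s=bot.state();print(s); print(bot.grasp_offset)
E
```

```text
pics
scene {'K': [[432.2482, 0.0, 256.7126], [0.0, 432.2482, 188.0957], [0.0, 0.0, 1.0]], 'k1': -0.0839, 'position': [1.3362, 0.4391, 0.8265], 'attitude': [-0.2042, 0.443, 0.7872, -0.3773]}
top {'K': [[368.4813, 0.0, 253.9458], [0.0, 368.4813, 196.4213], [0.0, 0.0, 1.0]], 'k1': -0.09, 'position': [0.5345, -0.056, 1.0901], 'attitude': [-0.0301, 0.7075, -0.7056, 0.0259]}
wrist {'K': [[281.3473, 0.0, 254.1703], [0.0, 281.3473, 192.342], [0.0, 0.0, 1.0]], 'k1': -0.0401, 'T_tool_cam': [[-0.0006, -0.9652, -0.2614, 0.066], [1.0, -0.0009, 0.0009, -0.0004], [-0.0011, -0.2614, 0.9652, -0.1432], [0.0, 0.0, 0.0, 1.0]]}
{'t': 0.15, 'joint_positions': array([-1.36248573e+00,  4.94026482e-01,  1.34598680e+00,  1.81625902e-06,
        1.30250889e+00, -9.55207047e-02]), 'qvel': array([ 0.00187818, -0.00178549, -0.00183305, -0.00044471,  0.00100228,
       -0.00055683]), 'effort': array([-1.47513078e-04, -8.82542682e+01, -3.84063363e+01, -1.09589080e-04,
        7.13369111e-03, -2.93506412e-05]), 'tool_pos': array([ 0.18691957, -0.59610125,  0.2308466 ]), 'tcp_rot': array([-4.64068999e-04,  9.88482923e-01,  1.51331740e-01, -2.53220008e-05]), 'contact_force': array([ 0.41169675,  0.29440865, -0.534613  ]), 'torque': array([-0.00685503, -0.00303139,  0.00480937]), 'width': 0.08566204931006734}
-0.0187
```

View pics/top0.png

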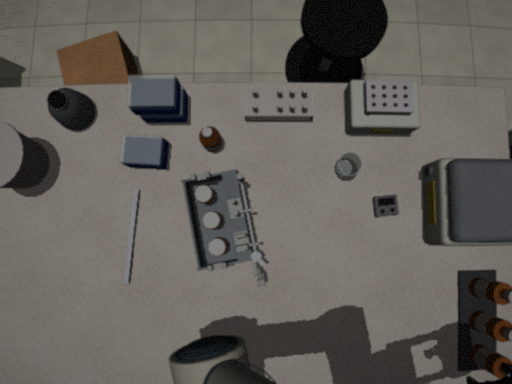

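View pics/scene0.png

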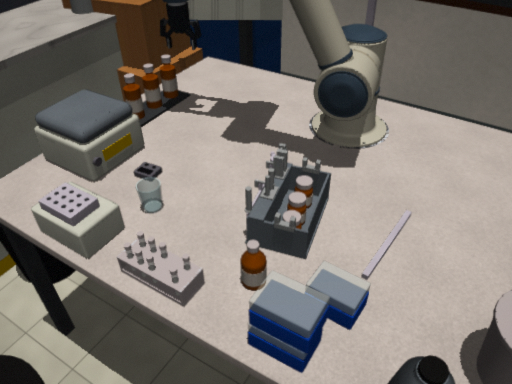

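```bash
cat > h.py <<'E'
from bench import bot
import numpy as np, cv2
from scipy.spatial.transform import Rotation as R
def q2R(q): return R.from_quat([q[1],q[2],q[3],q[0]]).as_matrix()
def down(yaw):
    # tool z down; tool y axis at angle yaw in world xy
    y=np.array([np.cos(yaw),np.sin(yaw),0]); z=np.array([0,0,-1.]); x=np.cross(y,z)
    q=R.from_matrix(np.c_[x,y,z]).as_quat(); return np.array([q[3],q[0],q[1],q[2]])
def campose(n,st=None):
    c=bot.calibration(n)
    if n=="wrist":
        T=np.eye(4);T[:3,:3]=q2R(st["tcp_rot"]);T[:3,3]=st["tool_pos"]
        T=T@np.array(c["T_tool_cam"]); return c,T[:3,:3],T[:3,3]
    return c,q2R(c["attitude"]),np.array(c["position"])
def rays(cp,uv):
    c,Rm,p=cp; K=np.array(c["K"]); uv=np.atleast_2d(np.float64(uv)).reshape(-1,1,2)
    n=cv2.undistortPointsIter(uv,K,np.array([c["k1"],0,0,0.]),None,None,(3,50,1e-10)).reshape(-1,2)
    return np.c_[n,np.ones(len(n))]@Rm.T
def onplane(cp,uv,z):
    d=rays(cp,uv); return cp[2]+d*((z-cp[2][2])/d[:,2])[:,None]
def tri(cps,uvs):
    A=np.zeros((3,3));b=np.zeros(3)
    for cp,uv in zip(cps,uvs):
        d=rays(cp,uv)[0];d/=np.linalg.norm(d);M=np.eye(3)-np.outer(d,d);A+=M;b+=M@cp[2]
    return np.linalg.solve(A,b)
def proj(cp,P):
    c,Rm,p=cp; return cv2.projectPoints((np.atleast_2d(P)-p)@Rm,np.zeros(3),np.zeros(3),np.array(c["K"]),np.array([c["k1"],0,0,0.]))[0].reshape(-1,2)
def carr(o,th,P):
    P=np.atleast_2d(np.float64(P)); c,s=np.cos(th),np.sin(th)
    return np.c_[o[0]+c*P[:,0]-s*P[:,1],o[1]+s*P[:,0]+c*P[:,1],P[:,2]]
E
python3 - <<'E'
from h import *
im=cv2.imread("pics/top0.png")
cv2.imwrite("pics/topc.png",cv2.resize(im[160:300,110:290],None,fx=4,fy=4,interpolation=cv2.INTER_CUBIC))
cp=campose("top")
print(onplane(cp,[[138,191],[127,281]],.016))
print(onplane(cp,[[347,166],[386,206],[210,137],[145,152]],.05))
E
```

```text
[[0.63491894 0.29372427 0.016     ]
 [0.37072367 0.32085026 0.016     ]]
[[ 0.70507971 -0.31602411  0.05      ]
 [ 0.59052301 -0.4266489   0.05      ]
 [ 0.78839702  0.07739131  0.05      ]
 [ 0.74503193  0.26564837  0.05      ]]
```

View pics/topc.png

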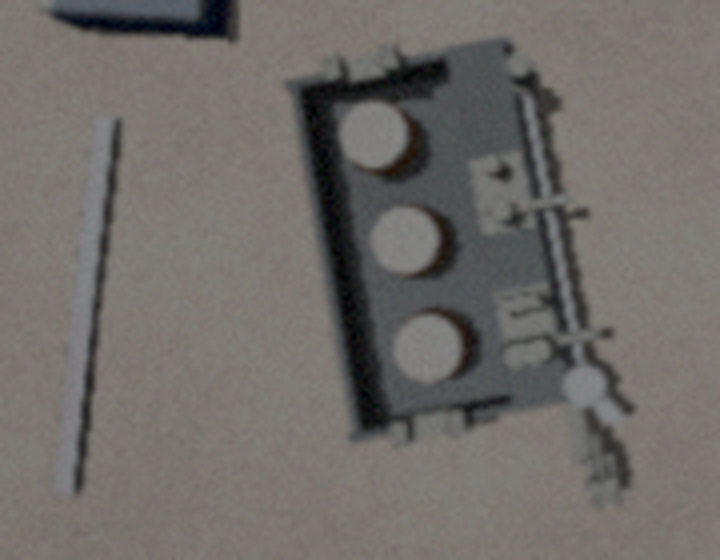

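```bash
python3 - <<'E'
from h import *
cp=campose("top")
P=onplane(cp,[[217,266.2],[200,175.75]],.128);print(P)
jar=[[110+376/4,160+136/4],[110+409/4,160+240/4],[110+433/4,160+347/4]]
print(onplane(cp,jar,.091))
print(onplane(cp,[[110+520/4,160+68/4]],.165), onplane(cp,[[110+585/4,160+385/4]],.1))
d=P[1]-P[0];print(np.linalg.norm(d),np.arctan2(d[1],d[0]))
E
```

```text
[[0.42909103 0.04504413 0.128     ]
 [0.66517293 0.09233141 0.128     ]]
[[0.62002388 0.08630063 0.091     ]
 [0.54930766 0.0629174  0.091     ]
 [0.47723136 0.04596404 0.091     ]]
[[ 0.65708663 -0.01498708  0.165     ]] [[ 0.4529583  -0.05665513  0.1       ]]
0.24077115580923916 0.19768432884154782
```

```bash
python3 - <<'E'
from h import *
import json
for i,(p,yaw) in enumerate([([.51,.05,.33],-np.pi/2+.2),([.48,.20,.33],-np.pi/2+.2)]):
    bot.move_pose(p,down(yaw)); bot.wait(.2)
    st=bot.state(); im=bot.camera("wrist"); cv2.imwrite(f"pics/w{i+1}.png",im[:,:,::-1])
    json.dump({"tool_pos":list(st["tool_pos"]),"tcp_rot":list(st["tcp_rot"])},open(f"w{i+1}.json","w"))
    print(st["t"],st["joint_positions"].round(2))
    cv2.imwrite(f"pics/w{i+1}b.png",cv2.resize(im[:,:,::-1],(800,600),interpolation=cv2.INTER_CUBIC))
E
```

```text
2.9333 [-0.02  0.25  1.47 -0.    1.43  1.35]
3.8417 [ 0.28  0.26  1.45 -0.    1.44  1.65]
```

View pics/w1b.png

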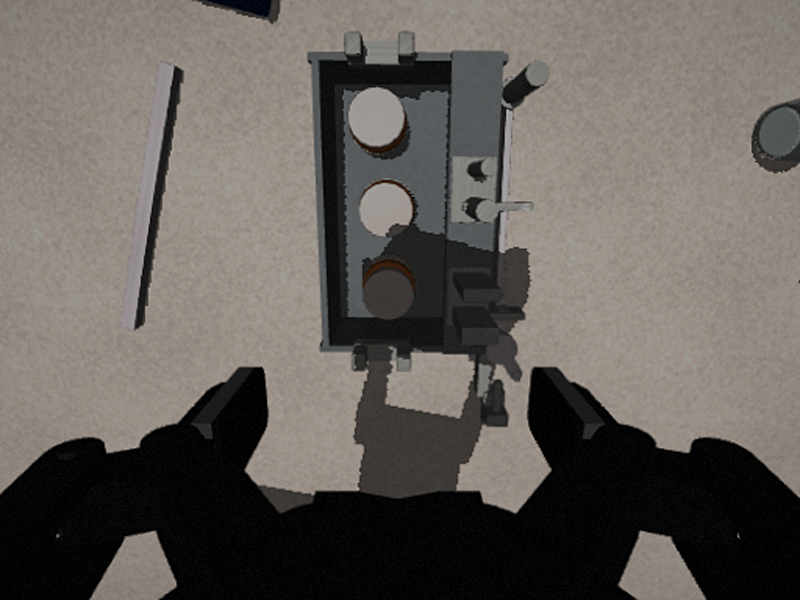

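View pics/w2b.png

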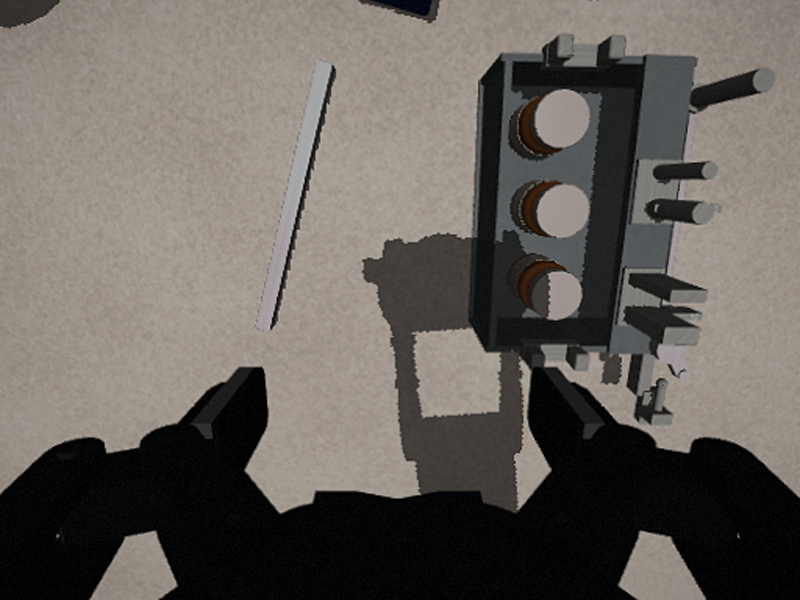

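```bash
python3 - <<'E'
from h import *
im=cv2.imread("pics/w1.png")
a=im[10:250,190:360]
a=cv2.convertScaleAbs(a,alpha=1.5)
cv2.imwrite("pics/w1c1.png",cv2.resize(a[:120],None,fx=4.5,fy=4.5,interpolation=cv2.INTER_CUBIC))
cv2.imwrite("pics/w1c2.png",cv2.resize(a[120:],None,fx=4.5,fy=4.5,interpolation=cv2.INTER_CUBIC))
E
```

```text
(no output)
```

View pics/w1c1.png

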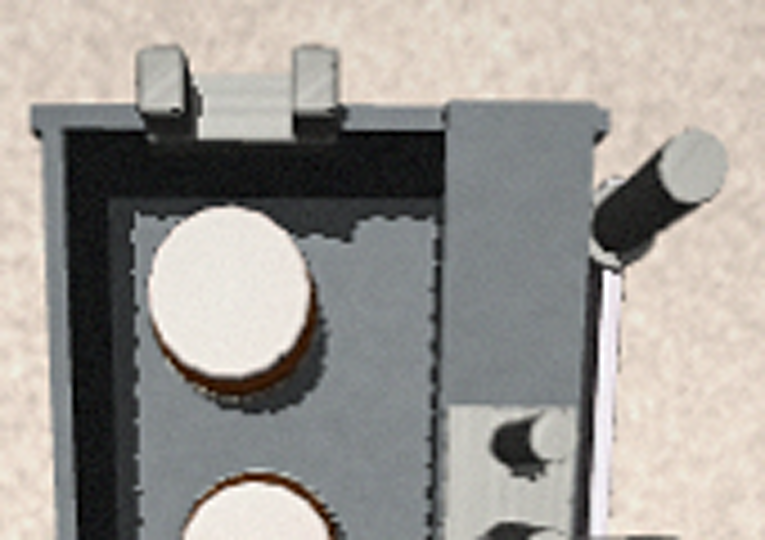

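View pics/w1c2.png

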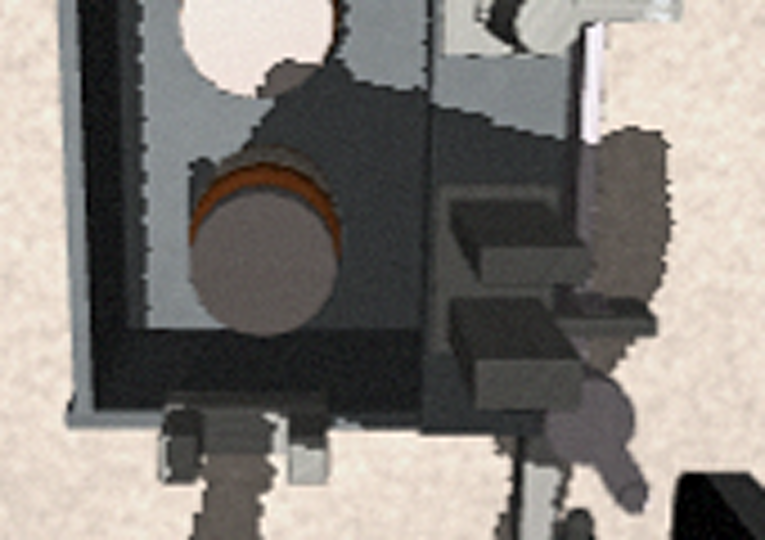

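```bash
cat > fit.py <<'E'
from h import *
import json
from scipy.optimize import least_squares
def W(i): return campose("wrist",json.load(open(f"w{i}.json")))
cp=W(1)
obs=[((238.5,44,0),(130,20,128)),((245.5,483,1),(-130,20,128)),((551,440,0),(36,-55,166)),((694,167,0),(95,-85,165)),((535,264,1),(-53,-55,166)),((527,383,1),(-85,-55,166))]
uv=np.array([[190+a/4.5-.5+.11,10+120*k+b/4.5-.5+.11] for (a,b,k),_ in obs]); P=np.array([p for _,p in obs])/1000.
f=lambda q:(proj(cp,carr(q[:2],q[2],P))-uv).ravel()
s=least_squares(f,[.55,.05,.2]); print("carrier",s.x.round(4)); print(s.fun.reshape(-1,2).round(1))
# bar from w1,w2 : mask bright bluish-white, minAreaRect
for i,roi in((1,(60,30,130,220)),(2,(150,30,230,220))):
    im=cv2.imread(f"pics/w{i}.png").astype(int); x0,y0,x1,y1=roi; a=im[y0:y1,x0:x1]
    m=((a[:,:,0]-a[:,:,2]>-6)&(a.sum(2)>330)).astype(np.uint8)
    m=cv2.morphologyEx(m,cv2.MORPH_OPEN,np.ones((3,3)))
    c=max(cv2.findContours(m,0,2)[0],key=cv2.contourArea); 
    pts=(c.reshape(-1,2)+[x0,y0]); w=onplane(W(i),pts,.016)[:,:2]
    r=cv2.minAreaRect((w*1000).astype(np.float32)); print("bar",i,np.round(r[0],1),np.round(r[1],1),r[2],cv2.contourArea(c))
    print(cv2.boxPoints(r).round(1).tolist())
E
python3 fit.py
```

```text
carrier [0.5507 0.0516 0.1973]
[[-0.8  0.1]
 [-0.6  0.6]
 [ 0.4 -0.9]
 [ 0.9 -0.4]
 [-0.2  0.3]
 [ 0.1  0.7]]
bar 1 [557.1 309.3] [ 15.1 168. ] 85.0818862915039 713.0
[[472.79998779296875, 308.8999938964844], [640.2000122070312, 294.5], [641.5, 309.6000061035156], [474.1000061035156, 324.0]]
bar 2 [546.2 310.8] [ 15.2 190.3] 84.89718627929688 1081.5
[[450.70001220703125, 311.6000061035156], [640.2999877929688, 294.70001220703125], [641.7000122070312, 309.8999938964844], [452.1000061035156, 326.79998779296875]]
```

```bash
python3 - <<'E'
from fit import *
for i,roi in((1,(60,30,130,220)),(2,(150,30,230,220))):
    im=cv2.imread(f"pics/w{i}.png").astype(int); x0,y0,x1,y1=roi; a=im[y0:y1,x0:x1]
    print(np.median(a.reshape(-1,3),0))
    m=((a[:,:,0]-a[:,:,2]>-4)&(a.sum(2)>250)).astype(np.uint8)
    c=max(cv2.findContours(m,0,2)[0],key=cv2.contourArea); 
    pts=(c.reshape(-1,2)+[x0,y0]); w=onplane(W(i),pts,.016)[:,:2]
    r=cv2.minAreaRect((w*1000).astype(np.float32)); print("bar",i,np.round(r[0],1),np.round(r[1],1),r[2])
    print(cv2.boxPoints(r).round(1).tolist())
E
```

```text
carrier [0.5507 0.0516 0.1973]
[[-0.8  0.1]
 [-0.6  0.6]
 [ 0.4 -0.9]
 [ 0.9 -0.4]
 [-0.2  0.3]
 [ 0.1  0.7]]
bar 1 [557.1 309.3] [ 15.1 168. ] 85.0818862915039 713.0
[[472.79998779296875, 308.8999938964844], [640.2000122070312, 294.5], [641.5, 309.6000061035156], [474.1000061035156, 324.0]]
bar 2 [546.2 310.8] [ 15.2 190.3] 84.89718627929688 1081.5
[[450.70001220703125, 311.6000061035156], [640.2999877929688, 294.70001220703125], [641.7000122070312, 309.8999938964844], [452.1000061035156, 326.79998779296875]]
[133. 141. 150.]
bar 1 [572.1 303.7] [ 14.  137.3] 88.1172103881836
[[503.20001220703125, 299.0], [640.4000244140625, 294.5], [640.9000244140625, 308.3999938964844], [503.70001220703125, 313.0]]
[143. 152. 162.]
bar 2 [541.2 311. ] [ 15.2 200.2] 84.91844940185547
[[440.79998779296875, 312.29998779296875], [640.2000122070312, 294.6000061035156], [641.5999755859375, 309.70001220703125], [442.1000061035156, 327.5]]
```

```bash
python3 - <<'E'
from fit import *
i,roi=2,(150,30,230,220)
im=cv2.imread(f"pics/w{i}.png").astype(int); x0,y0,x1,y1=roi
a=cv2.GaussianBlur(im.astype(np.float32),(3,3),0)[y0:y1,x0:x1]
for t in(-13,-11,-9,-7):
    m=((a[:,:,0]-a[:,:,2]>t)&(a.sum(2)>270)).astype(np.uint8)
    m=cv2.morphologyEx(m,cv2.MORPH_OPEN,np.ones((3,3)))
    c=max(cv2.findContours(m,0,2)[0],key=cv2.contourArea)
    pts=(c.reshape(-1,2)+[x0,y0]); w=onplane(W(i),pts,.016)[:,:2]
    r=cv2.minAreaRect((w*1000).astype(np.float32)); print(t,np.round(r[0],1),np.round(r[1],1),r[2])
E
```

```text
carrier [0.5507 0.0516 0.1973]
[[-0.8  0.1]
 [-0.6  0.6]
 [ 0.4 -0.9]
 [ 0.9 -0.4]
 [-0.2  0.3]
 [ 0.1  0.7]]
bar 1 [557.1 309.3] [ 15.1 168. ] 85.0818862915039 713.0
[[472.79998779296875, 308.8999938964844], [640.2000122070312, 294.5], [641.5, 309.6000061035156], [474.1000061035156, 324.0]]
bar 2 [546.2 310.8] [ 15.2 190.3] 84.89718627929688 1081.5
[[450.70001220703125, 311.6000061035156], [640.2999877929688, 294.70001220703125], [641.7000122070312, 309.8999938964844], [452.1000061035156, 326.79998779296875]]
-13 [502.4 315.4] [ 17.1 280.2] 84.8392562866211
-11 [502.4 315.2] [ 16.8 279.3] 84.8392562866211
-9 [502.5 314.9] [ 16.1 278.8] 84.8392562866211
-7 [502.5 314.7] [ 15.6 278. ] 84.8392562866211
```

```bash
python3 - <<'E'
from h import *
yaw=-.0895-np.pi/2
bot.move_pose([.5025,.315,.12],down(yaw))
print(bot.move_linear([.5025,.315,.003],rate=.12,guard=8)); print(bot.state()["tool_pos"],bot.state()["contact_force"].round(1))
bot.set_gripper(0.0); s=bot.state(); print(s["width"],s["contact_force"].round(1))
bot.move_linear([.5025,.315,.25],rate=.2)
bot.wait(.1);s=bot.state();print(s["width"],s["contact_force"].round(1),s["torque"].round(2),s["t"])
c=carr([.5507,.0516],.1973,[0,.02,0])[0];print(c)
bot.move_pose([c[0],c[1],.22],down(.1973-np.pi/2)); bot.wait(.1)
s=bot.state();print(s["tool_pos"],s["t"])
im=bot.camera("wrist");cv2.imwrite("pics/g1.png",cv2.resize(im[:,:,::-1],(800,600)))
im=bot.camera("scene");cv2.imwrite("pics/g1s.png",cv2.resize(im[80:300,150:430,::-1],(800,628)[:2] if 0 else (760,597)))
E
```

```text
False
[0.50294967 0.31518871 0.0036992 ] [ 1.1 -0.8 -0. ]
0.014299646668758366 [-1.5 -0.7  6.8]
0.014029074666488539 [-0.2 -0.1 -2.3] [ 0.02  0.04 -0.02] 8.0917
[0.54677955 0.07121199 0.        ]
[0.54683575 0.07242334 0.220078  ] 9.175
```

View pics/g1.png

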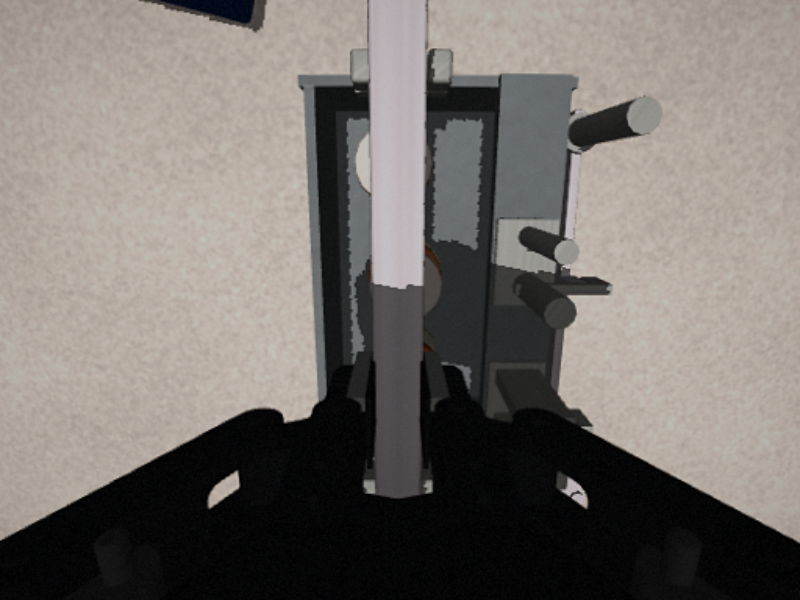

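View pics/g1s.png

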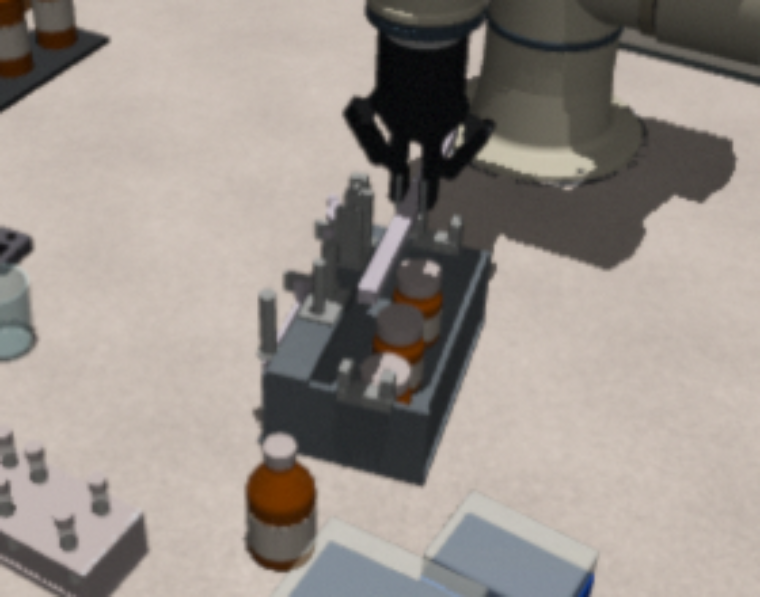

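```bash
python3 - <<'E'
from h import *
c=carr([.5507,.0516],.1973,[0,.02,0])[0]
bot.move_linear([c[0],c[1],.135],rate=.15)
print(bot.move_linear([c[0],c[1],.106],rate=.05,guard=6)); s=bot.state();print(s["tool_pos"],s["contact_force"].round(1),s["t"])
im=bot.camera("wrist");cv2.imwrite("pics/g2.png",cv2.resize(im[:,:,::-1],(800,600)))
im=bot.camera("scene");cv2.imwrite("pics/g2s.png",cv2.resize(im[80:300,150:430,::-1],(760,597)))
E
```

```text
True
[0.54645063 0.07116635 0.10728663] [-1.9  0.7  9.6] 10.5417
```

View pics/g2.png

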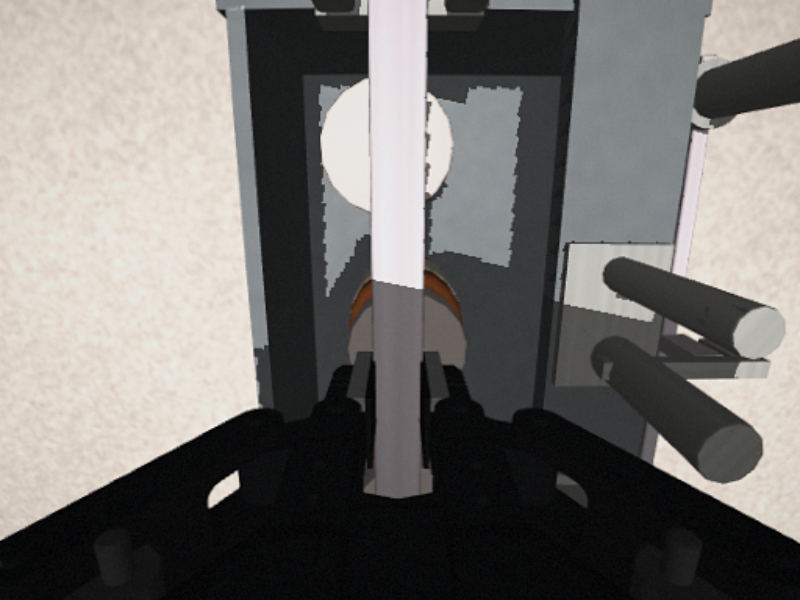

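View pics/g2s.png

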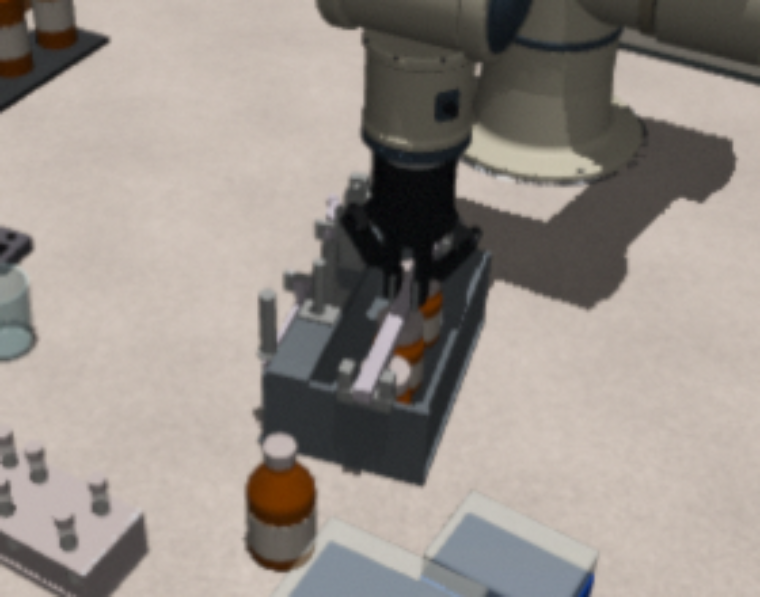

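```bash
python3 - <<'E'
from h import *
c=carr([.5507,.0516],.1973,[0,.02,0])[0]
bot.set_gripper(.035); s=bot.state();print(s["width"])
bot.move_linear([c[0],c[1],.26],rate=.2)
p=carr([.5507,.0516],.1973,[.027,-.055,.26])[0]
for y in(.1973,.1973-np.pi): print(bot.solve_ik(p,down(y)))
bot.move_pose([c[0]-.06,c[1]-.01,.33],down(.1973-np.pi/2)); bot.wait(.15)
import json
st=bot.state(); im=bot.camera("wrist"); cv2.imwrite("pics/w3.png",im[:,:,::-1])
json.dump({"tool_pos":list(st["tool_pos"]),"tcp_rot":list(st["tcp_rot"])},open("w3.json","w"))
cv2.imwrite("pics/w3b.png",cv2.resize(im[:,:,::-1],(800,600)));print(st["t"])
E
```

```text
0.0349139320024368
[-9.65072821e-02  4.14830523e-01  1.40057189e+00 -4.44089210e-16
  1.32619024e+00 -2.93807282e-01]
[-9.65072821e-02  4.14830523e-01  1.40057189e+00 -4.44089210e-16
  1.32619024e+00  2.84778537e+00]
12.5
```

View pics/w3b.png

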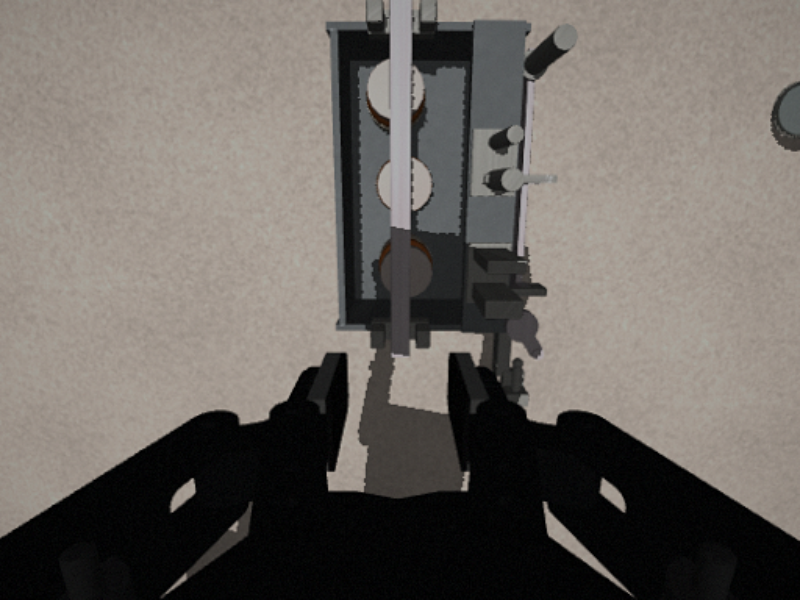

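```bash
cat > sq.py <<'E'
from h import *
import sys
x=float(sys.argv[1]); name=sys.argv[2]
o,th=[.5507,.0516],.1973
p=carr(o,th,[x+.007,-.055,.25])[0]
bot.set_gripper(.07)
bot.move_pose(p,down(th))
p[2]=.185; bot.move_linear(p,rate=.2); bot.wait(.05)
im=bot.camera("wrist");cv2.imwrite(f"pics/{name}a.png",cv2.resize(im[:,:,::-1],(800,600)))
p[2]=.135; print("hit",bot.move_linear(p,rate=.1,guard=6)); s=bot.state(); print(s["tool_pos"]-p,s["contact_force"].round(1),s["width"])
if abs(s["tool_pos"][2]-.135)<.004:
    bot.set_gripper(0.0); bot.wait(.2); s=bot.state(); print("w",s["width"],s["contact_force"].round(1),s["tool_pos"]-p)
    im=bot.camera("wrist");cv2.imwrite(f"pics/{name}b.png",cv2.resize(im[:,:,::-1],(800,600)))
    bot.set_gripper(.06); s=bot.state(); print("w",s["width"],s["contact_force"].round(1))
    p[2]=.25; bot.move_linear(p,rate=.2)
print(bot.state()["t"])
E
python3 sq.py .02 round
```

```text
hit False
[ 3.38096407e-04 -3.93628928e-05  5.25769255e-04] [-0.3 -0.2  0.3] 0.07011292738454131
w 0.026793019731391147 [-0.2  1.9 10.7] [0.00079615 0.00015567 0.00102332]
w 0.0599900574942808 [-0.1  0.2 -1.2]
17.6083
```

View pics/rounda.png

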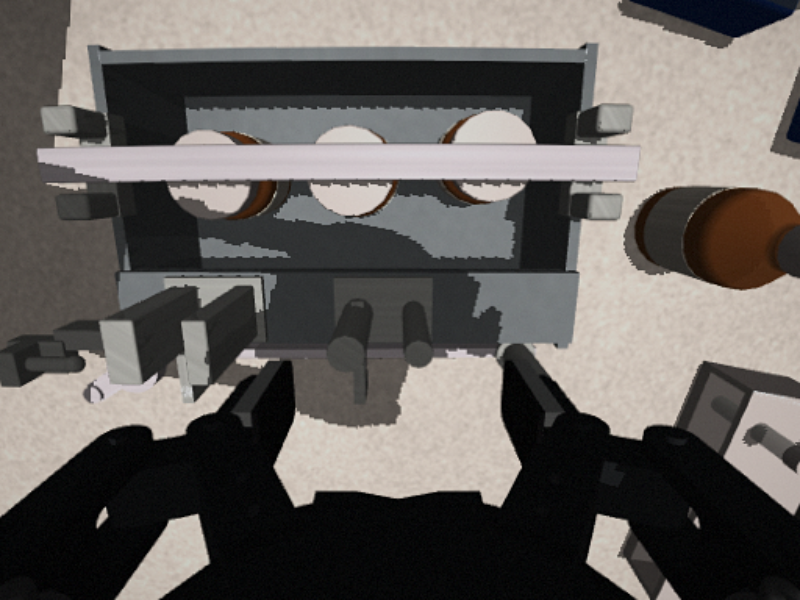

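View pics/roundb.png

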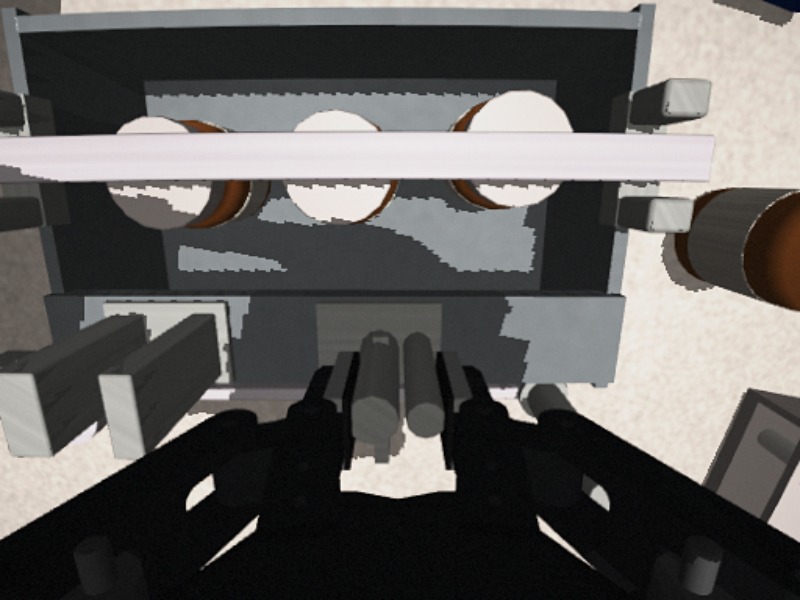

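Round pins squeezed together between the pads (tab at (377,390), post at (423,390)); bar well seated. Now the square catch.

```bash
python3 sq.py -.07 square
```

```text
hit False
[ 3.87028896e-04 -6.03190262e-05  5.71012912e-04] [ 0.2 -0.3 -0.7] 0.07013142131375949
w 0.027742337343016187 [1.9 4.7 9. ] [0.00067454 0.00019789 0.00098865]
w 0.06025809209945393 [-0.4 -0.7 -0.1]
21.4
```

```bash
python3 - <<'E'
from h import *
o,th=[.5507,.0516],.1973
bot.set_gripper(.05)
p=carr(o,th,[.03,-.065,.30])[0]
# jaw along carrier y ; candidate start/end IK
H=carr(o,th,[-.115,-.085,0])[0]
for a in(0,.5,1,1.45):
    q=H+.21*np.array([np.cos(th-a),np.sin(th-a),0])+[0,0,.115]
    for y in(th-np.pi/2-a,th+np.pi/2-a):
        print(a,q.round(3),[None if v is None else v.round(2) for v in[bot.solve_ik(q,down(y))]])
bot.move_pose(p,down(th)); bot.wait(.1)
import json
st=bot.state(); im=bot.camera("wrist"); cv2.imwrite("pics/w4.png",im[:,:,::-1])
json.dump({"tool_pos":list(st["tool_pos"]),"tcp_rot":list(st["tcp_rot"])},open("w4.json","w"))
cv2.imwrite("pics/w4b.png",cv2.resize(im[:,:,::-1],(800,600)));print(st["t"])
print(proj(campose("wrist",st),carr(o,th,[.095,-.085,.165]))*800/512)
E
```

```text
0 [ 0.661 -0.013  0.115] [array([-0.11,  0.66,  1.37, -0.  ,  1.11,  1.26])]
0 [ 0.661 -0.013  0.115] [array([-0.11,  0.66,  1.37, -0.  ,  1.11, -1.88])]
0.5 [ 0.655 -0.117  0.115] [array([-0.27,  0.67,  1.36, -0.  ,  1.12,  1.61])]
0.5 [ 0.655 -0.117  0.115] [array([-0.27,  0.67,  1.36, -0.  ,  1.12, -1.53])]
1 [ 0.6   -0.205  0.115] [array([-0.42,  0.63,  1.44, -0.  ,  1.07,  1.95])]
1 [ 0.6   -0.205  0.115] [array([-0.42,  0.63,  1.44, -0.  ,  1.07, -1.19])]
1.45 [ 0.52  -0.254  0.115] [array([-0.56,  0.57,  1.59, -0.  ,  0.99,  2.27])]
1.45 [ 0.52  -0.254  0.115] [array([-0.56,  0.57,  1.59, -0.  ,  0.99, -0.88])]
22.2667
[[497.79977265 317.09961743]]
```

View pics/w4b.png

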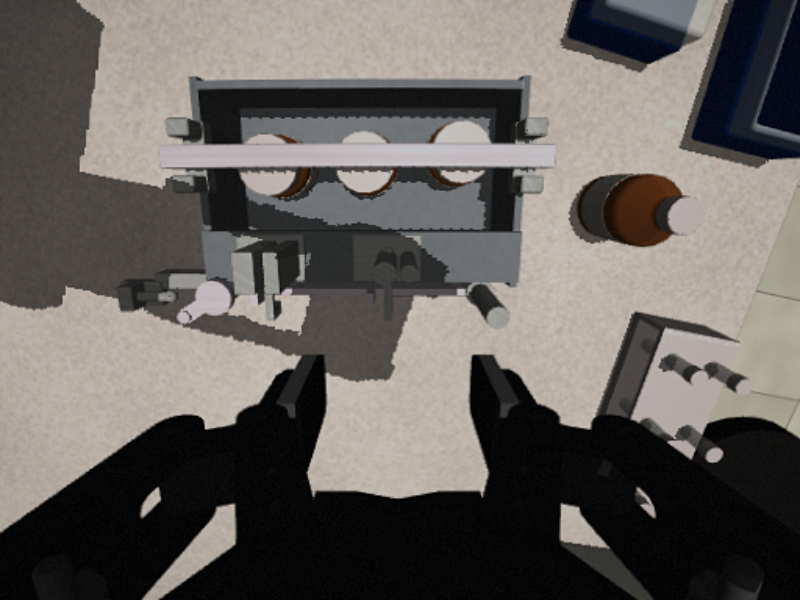

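View pics/squareb.png

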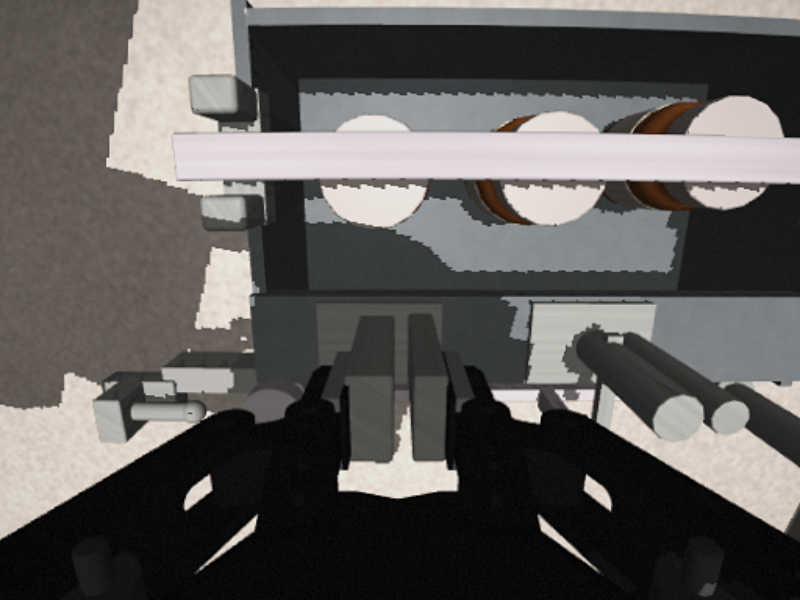

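```bash
cat > g.py <<'E'
from h import *
o,th=[.5507,.0516],.1973
H=carr(o,th,[-.115,-.085,0])[0]
Z=.118
def gp(a,z=Z): return H+.21*np.array([np.cos(th-a),np.sin(th-a),0])+[0,0,z], down(th-np.pi/2-a)
def rep(t,a=None):
    s=bot.state(); e=s["tool_pos"][:2]-H[:2]
    print(t,"ang",round(th-np.arctan2(e[1],e[0]),3),"r",round(np.hypot(*e),4),"F",s["contact_force"].round(1),"w",round(s["width"],4),"t",round(s["t"],2)); return s
E
python3 - <<'E'
from g import *
p,q=gp(0,.26); bot.move_pose(p,q); p,q=gp(0,.20);bot.move_linear(p,rate=.2); p,q=gp(0)
print(bot.move_linear(p,rate=.1,guard=6)); rep("down")
bot.set_gripper(0.0); bot.wait(.1); rep("grip")
for a in(.06,.12): bot.move_linear(*gp(a),rate=.08); rep(a)
im=bot.camera("wrist");cv2.imwrite("pics/p1.png",cv2.resize(im[:,:,::-1],(800,600)))
E
```

```text
False
down ang 0.001 r 0.2104 F [ 0.1  0.6 -0.6] w 0.05 t 25.19
grip ang 0.001 r 0.2103 F [-1.  -0.3  6.2] w 0.0146 t 25.7
0.06 ang 0.062 r 0.2103 F [-2.4  0.2  6.8] w 0.0145 t 26.01
0.12 ang 0.122 r 0.2103 F [-0.5  0.5  6.3] w 0.0146 t 26.32
```

View pics/p1.png

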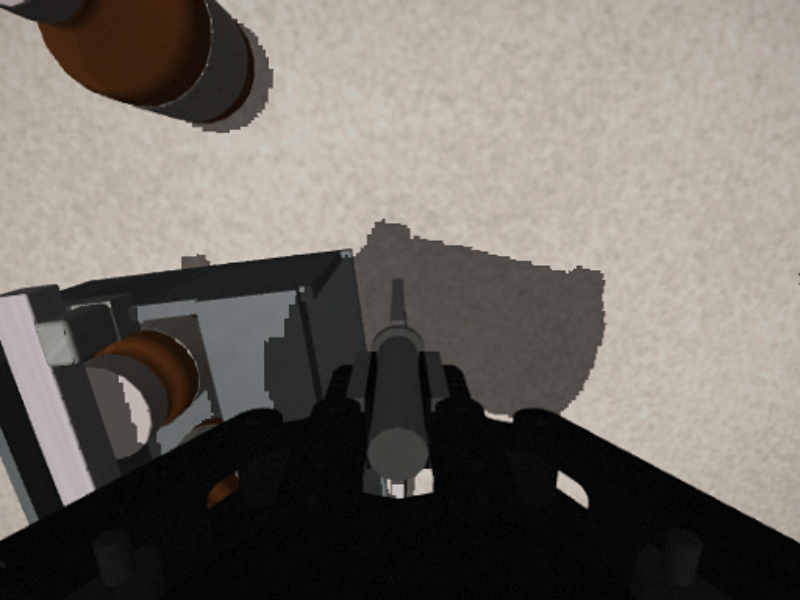

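The post is centred in the pads and the gate follows freely. Continuing the swing.

```bash
python3 - <<'E'
from g import *
for a in np.linspace(.12,1.47,13)[1:]:
    bot.move_linear(*gp(a),rate=.1); s=rep(round(a,2))
    if np.linalg.norm(s["contact_force"][:2])>30 or s["width"]<.012: print("STOP");break
bot.wait(.5); rep("end")
for n in("wrist","top","scene"):
    im=bot.camera(n);cv2.imwrite(f"pics/{n}9.png",cv2.resize(im[:,:,::-1],(800,600)))
E
```

```text
0.23 ang 0.235 r 0.2103 F [-1.6  0.4  6.2] w 0.0144 t 26.75
0.34 ang 0.346 r 0.2103 F [-0.3  1.5  5.2] w 0.0144 t 27.13
0.46 ang 0.459 r 0.2104 F [0.8 0.6 5.1] w 0.0141 t 27.52
0.57 ang 0.573 r 0.2104 F [-0.9  0.5  4.7] w 0.0148 t 27.9
0.68 ang 0.686 r 0.2103 F [-1.3 -0.1  6.5] w 0.0146 t 28.28
0.8 ang 0.797 r 0.2103 F [-0.7  1.6  6.6] w 0.0148 t 28.67
0.91 ang 0.909 r 0.2103 F [0.8 1.5 5.5] w 0.015 t 29.05
1.02 ang 1.021 r 0.2103 F [-0.   2.1  6.4] w 0.0146 t 29.43
1.13 ang 1.133 r 0.2103 F [0.8 1.6 6.6] w 0.0147 t 29.82
1.25 ang 1.245 r 0.2103 F [1.5 3.3 5.4] w 0.0149 t 30.2
1.36 ang 1.358 r 0.2104 F [1.1 1.8 5.7] w 0.0148 t 30.58
1.47 ang 1.47 r 0.2103 F [2.2 0.8 5.3] w 0.0147 t 30.97
end ang 1.467 r 0.2104 F [2.1 1.1 6.7] w 0.0145 t 31.47
```

View pics/wrist9.png

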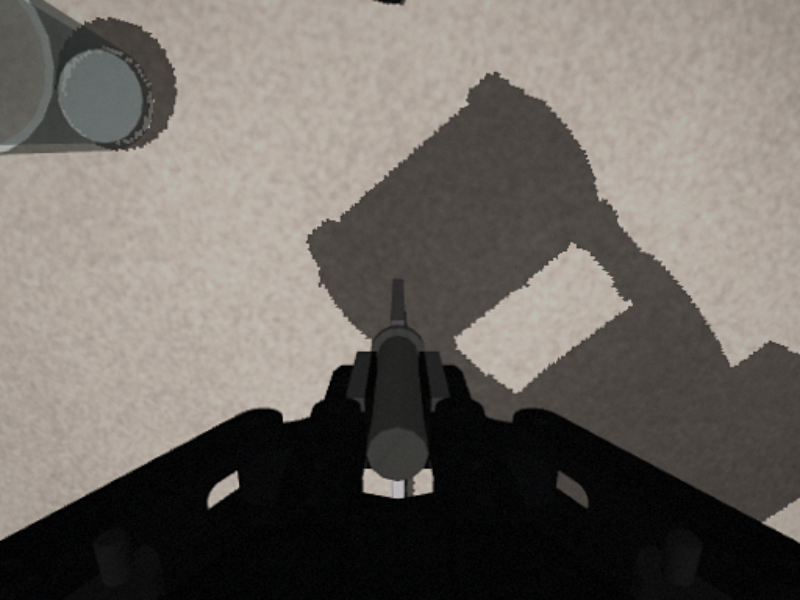

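View pics/scene9.png

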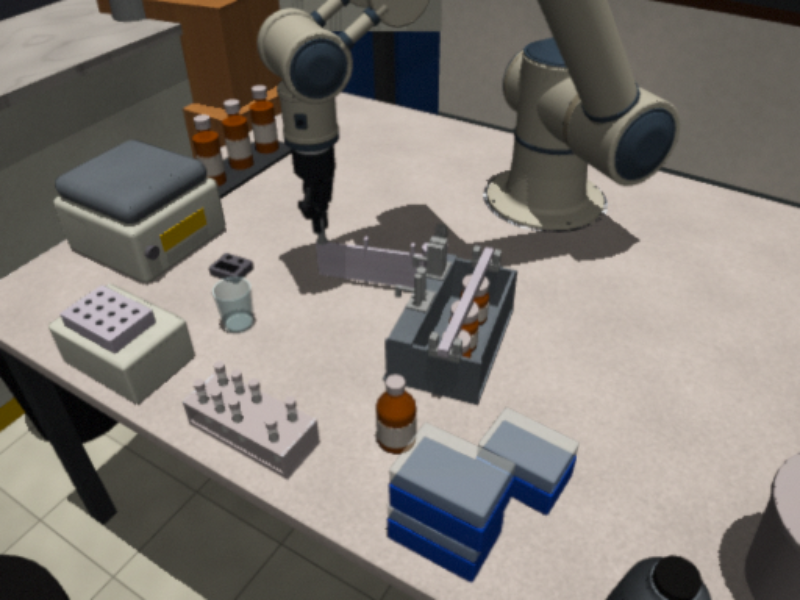

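View pics/top9.png

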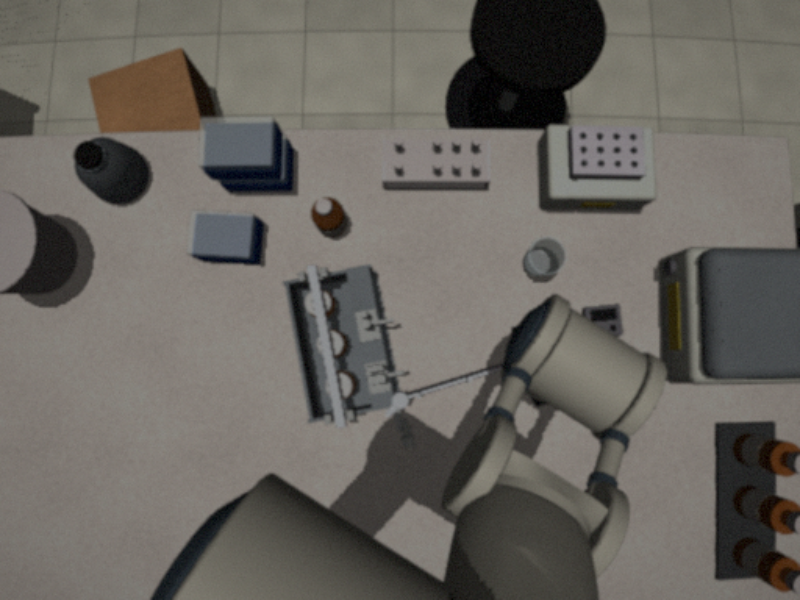

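```bash
python3 - <<'E'
from g import *
rep("final"); bot.close_job(); rep("closed")
E
```

```text
final ang 1.467 r 0.2103 F [2.2 1.3 7.2] w 0.0149 t 31.62
the job is handed in; nothing more can be done
the job is handed in; nothing more can be done
```

The job is done and handed in at about 31.6 s; no verdict came back. I laid the bar in both seats and let go. I then squeezed in the round catch, then the square one, and swung the gate open by its post, which the gripper still holds.

- **Bar:** it touched down 0.4 mm below the height I expected for the seats. The wrist, scene and top pictures afterwards show it resting in both slots, over the jars.
- **Catches:** the fingers closed to about 27–28 mm on each, which matches fully in (30 mm), since the gripper reads about 2 mm small. The gate opened freely after that.
- **Gate:** the gripper's position puts the gate at about 1.47 rad, with only a few newtons on the tool all through the swing. In the last pictures the post is centred in the pads.
- **Bystanders:** the final pictures show the jars, bottle, tip box, beaker and timer standing with no sign of having moved. I judged this by eye and did not measure it.

No check failed or disagreed. The state could not be read again after handing in, so the second that followed was not observed.

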